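# Run the tea-bundle inspection turntable

### The job

By its crank knob, spin the heavy turntable that carries the tied tea bundle up to 12 turns a minute (either way round) and keep it between 10.5 and 13.5 turns a minute for 6 seconds without a break, never above 18, so that the whole bundle can be inspected. Then bring it to rest with the arrow on the platter's rim facing the fixed pointer to within 2 cm, let go of the knob and move clear. Touch only the crank, not the platter or what stands on it; the bundle must stay standing in the middle of the platter; leave the other things alone.

Things in the scene. Friction and masses are not known exactly. Their poses are not given: they have to be found in the camera images.
- station: grey machine base fixed to the table: a 240 x 220 mm low box under the crank and a 400 x 400 mm one under the platter, tops 50 mm above the table. Origin on the vertical crank axis at table level; z up; +y points from the crank axis to the platter axis, 280 mm away. A belt inside turns a hub under the platter 1:1 with the crank, same direction.
- crank_axis (a point): point on the vertical crank axis, 120 mm above the table. The crank turns without end either way; it is light, with 0.02 N m of friction, and stays where it is let go. Its flat steel arm is 10 mm thick, its top 90 mm above the table.
- knob_mid (a point): the crank's upright round wooden knob, 32 mm diameter, from 92 to 150 mm above the table; this point is on its axis at 126 mm. It travels on a circle of radius 70 mm about crank_axis and revolves freely on its pin, so a hand holding it need not turn.
- platter_axis (a point): point on the platter's vertical axis, 100 mm above the table. A fluid coupling joins hub and platter: it passes 0.075 N m per rad/s of speed difference (time constant about 1 s), so the platter lags the crank, turns slower than it and coasts on.
- arrow (a point): tip of the flat pointed tab on the platter's rim, 170 mm from the platter axis; turns with the platter and shows its angle.
- pointer (a point): tip of the fixed steel pointer on the base beside the platter's rim, 180 mm from the platter axis in the base's -x direction, 92 mm above the table. Arrow facing pointer: the two tips are 10 mm apart horizontally.
- shoe: loose felt-soled weighted wooden drag block, 40 x 30 x 70 mm, standing on the platter 125 mm from its axis inside a fixed square guide. Origin: centre of its underside. It brakes the platter with a dry-friction torque of nominally 0.05 N m (varies from about half to double).
- bundle: tied pile of five wrapped tea cakes, 160 mm diameter, 130 mm high, nominally 1.8 kg, loose on the middle of the platter. Origin: centre of its underside.
- spare_bundle: bystander: the same kind of bundle, standing on the table, 130 mm high; origin at the centre of its underside.
- label_tray: bystander: open wooden tray 160 x 120 x 40 mm; origin at the centre of its underside.
- single_cake: bystander: one wrapped tea cake, 180 mm diameter, 28 mm high; origin at the centre of its underside.
- platter: metal disc, radius 150 mm, 20 mm thick, top 98 mm above the table, nominally 6 kg; with the bundle its moment of inertia is nominally 0.074 kg m2 (varies by about a third). Origin on its axis at its underside; x points to the arrow, z up.
There are look-alikes about, which are no part of the job. What is shaped like the bundle but orange is not meant.

How it is judged:
By the outcome, as a careful person would: the job done as asked, in the order asked, and still so for the second after the job is handed in, with the robot touching nothing.
It also fails if it takes over 67 s, if anything falls off the work surface, if the arm or the gripper's body presses on something with over 40 N, if the wrist force passes 120 N, or if a joint passes its speed limit or range.

### The arm

A 7-joint arm with a two-finger parallel gripper is mounted at the origin on the work surface. World frame = base frame: x ahead of the robot, y to its left, z up, the work surface at z = 0. Lengths are in m, angles in rad, forces in N, time in s.
With the tool pointing down it reaches from about 0.425 to 0.875 m from the base axis. Payload 4.7 kg.
Tool frame: the origin (TCP) lies midway between the tips of the shut fingers; the grasp point (between the pads) lies 19 mm behind it; z points along the fingers, y is the line along which they close (so a half turn about z gives the same grasp; the last joint's range is limited). The gripper opens to 87 mm and grips with 3 to 60 N. Pads are 19 mm wide; open, the fingers measure 117 mm over their backs; the gripper's body (75 mm by 190 mm) begins 51 mm behind the grasp point.
Start: joints at [1.281, 0.321, -0.07, 1.45, 0.023, 1.371, -0.057], TCP at [0.194, -0.62, 0.223] pointing down, gripper open.
Joint ranges: [-2.86, 2.86], [-0.3, 2.09], [-1.38, 1.24], [0.06, 2.45], [-1.56, 4.7], [0.09, 2.05], [-2.69, 2.69]. Speed limits (rad/s): [2.57, 2.57, 3.14, 3.14, 3.14, 3.14, 3.14].

### API

Orientations are given as a rotation vector (axis times angle).
In Python, from bench import ctrl gives the robot as it stands. The module is installed in compiled form; this text tells all that it offers.
- The arm moves only by the tool carry_out, never from a script. Its argument "steps" is a list of rows, each a list of 7 numbers: the turn, a rotation vector about the world's x, y, z in degrees, then the shift along the world's x, y, z in cm, then the opening, from 0 (shut) to 1 (fully open). A call has 1 to 12 rows; each row is the pose to reach, as a shift and turn from the pose commanded when the call began; what a row does not reach only later rows make up. A row lasts 1/10 s, in which the tool goes at most 50 mm and 8.59 degrees, less where a joint would pass 70% of its speed; a pose out of reach is approached as far as the arm can. A call with a gripper value outside its range is refused whole. The fingers move at their own pace and stop on an object; "squeeze" is the grip in N (left out, the last holds). Time passes only in rows, so rows that repeat a pose let the fingers close. It gives the time, the measured TCP pose, the force, the opening and the grip force at its end, in the units of the state.
- ctrl.get_state(): the state, without advancing time (a new reading comes with each control period).
- ctrl.get_image(name): name is "scene" or "top" or "wrist"; returns a dict with "pixels" (480x640x3 uint8, red, green, blue), "camera_matrix" (3x3 intrinsics, pixels), "k1" (the pictures are not rectified: a ray, as slopes to the right and down, at radius r is drawn at 1 + k1 r^2 times it, then the intrinsics apply), "cam_to_world" (4x4, takes a point from camera to world coordinates); the wrist camera has in their place "T_tool_cam" (4x4, takes a point from camera to tool coordinates, whose origin is the TCP and whose axes are the flange's). Camera axes: x right, y down, z forward; pixel columns grow to the right and rows downward; lengths in m; the calibration is good to about 2 mm. A picture is of the moment at which its call begins: read the wrist's pose just before it. There is no depth.
- ctrl.close_job(): hands the job in; it is judged then, once.
The state is a dict: "time": time; "joint_positions": joint angles; "qd": joint speeds; "joint_torque": joint torques, N m; "position": TCP position; "tool_rot": TCP orientation; "ft_force": force on the tool from outside, world axes, zero at the start; "torque": the same for the moment, N m; "grip_width": opening from 0.0 (shut) to 1.0 (fully open); "grip_force": force on a finger pad.
Only numpy, scipy, OpenCV 4.12 (cv2) and the standard library are available. Lean on these libraries where they do the work, as an engineer would, in place of code of your own. Each camera call takes 0.05 s, during which the arm holds its last target. There are 200 camera calls.

## Working session

There is one attempt and no reset: what is moved stays moved. The work goes in short steps, Python scripts to look and compute and a tool call to move; the robot and the scene stay as the last step left them, time stands still between calls to the robot, and variables do not carry over. Pictures are saved under pics/ and viewed, at most 10 in all, crops included, and the job is handed in when it is done.

Besides the shell and the picture viewer there is one more tool, called after "Request:" in YAML: its name, and indented under it one key for each argument. carry_out: Moves the arm, as the interface text tells. Its arguments: {"type":"object","properties":{"steps":{"type":"array","items":{"type":"array","items":{"type":"number"}}},"squeeze":{"type":"number"}},"required":["steps"]}

```bash
mkdir -p pics
cat > h.py <<'E'
import numpy as np, cv2
from bench import ctrl
def grab(n,f=None):
    im=ctrl.get_image(n)
    if f: cv2.imwrite('pics/'+f,cv2.cvtColor(im['pixels'],cv2.COLOR_RGB2BGR))
    return im
def D(im): return np.array([im['k1'],0,0,0,0],float)
def atz(im,uv,z,T=None):
    T=np.array(im['cam_to_world']) if T is None else T
    p=cv2.undistortPoints(np.array(uv,float).reshape(-1,1,2),np.array(im['camera_matrix'],float),D(im)).reshape(-1,2)
    d=np.c_[p,np.ones(len(p))]@T[:3,:3].T; o=T[:3,3]
    return o+d*((np.asarray(z)-o[2])/d[:,2])[:,None]
def proj(im,P):
    T=np.linalg.inv(np.array(im['cam_to_world']))
    P=np.atleast_2d(P)@T[:3,:3].T+T[:3,3]
    return cv2.projectPoints(P,np.zeros(3),np.zeros(3),np.array(im['camera_matrix'],float),D(im))[0].reshape(-1,2)
E
python3 - <<'E'
from h import *
for n in('scene','top'):
    im=grab(n,n+'0.png'); print(n,np.round(im['cam_to_world'],3).tolist(),im['k1'],np.array(im['camera_matrix']).tolist())
print(ctrl.get_state())
E
```

```text
scene [[-0.997, 0.049, -0.055, 0.606], [0.072, 0.804, -0.59, 0.732], [0.015, -0.592, -0.806, 1.147], [0.0, 0.0, 0.0, 1.0]] 0.0359910439442249 [[472.4959184476799, 0.0, 317.931639395597], [0.0, 472.4959184476799, 246.37820173218617], [0.0, 0.0, 1.0]]
top [[-0.029, -0.979, 0.201, 0.248], [-1.0, 0.027, -0.01, -0.049], [0.005, -0.202, -0.979, 1.481], [0.0, 0.0, 0.0, 1.0]] 0.0173773041934388 [[571.08418450166, 0.0, 318.0990864510013], [0.0, 571.08418450166, 230.4151255534089], [0.0, 0.0, 1.0]]
{'time': 0.1, 'joint_positions': array([ 1.28111024,  0.32175578, -0.0701063 ,  1.45154558,  0.02262829,
        1.37077957, -0.05694111]), 'qd': array([-5.69415066e-04, -3.21460112e-03, -1.09047126e-03, -2.73308967e-03,
        3.14618984e-05, -1.20500350e-03, -5.31228903e-04]), 'joint_torque': array([-1.07032058e-03, -4.92572880e+01, -4.05916404e-01, -3.13399851e+01,
       -6.39308151e-02,  3.95489100e-02,  8.83583698e-05]), 'position': array([ 0.1942499 , -0.61978733,  0.22157029]), 'tool_rot': array([-3.10377699e+00, -4.75121710e-01,  5.77980430e-04]), 'ft_force': array([-0.0658609 ,  0.75315181, -0.81645483]), 'torque': array([ 0.036441  , -0.01033368,  0.02647362]), 'grip_force': 0.0, 'grip_width': 1.0027089266483116}
```

View pics/top0.png

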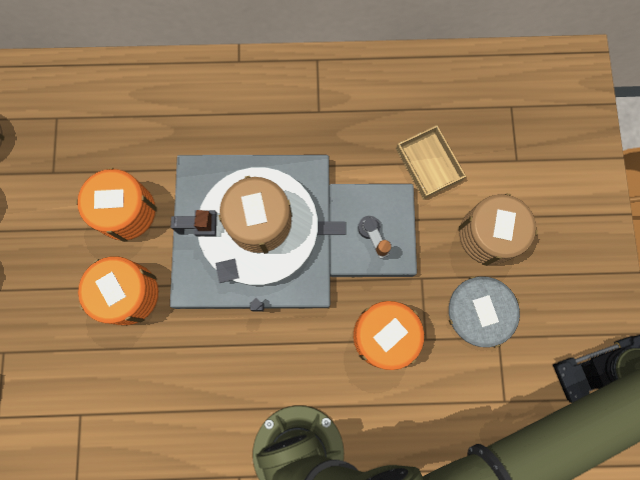

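View pics/scene0.png

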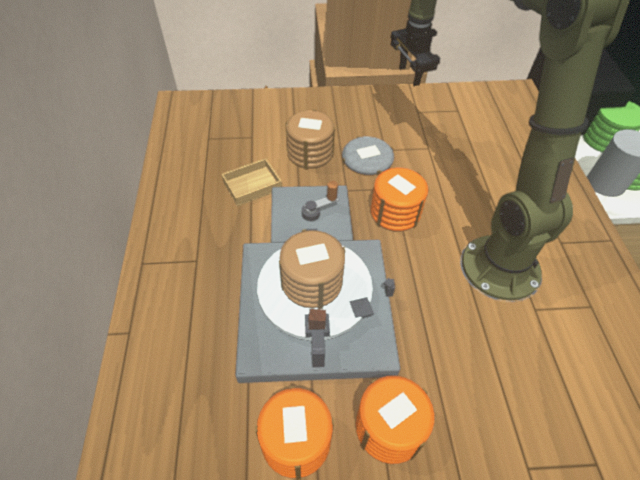

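The top view shows the crank axis at about (368,227), the knob at (384,247), the platter centre near (258,225), the dark arrow tab near (228,270) and the pointer at (257,305). The scene view agrees. Next I'll zoom in and fit the station frame.

Run:
```python
from h import *
im=grab('top')
c=im['pixels'][145:320,160:430]; cv2.imwrite('pics/crop1.png',cv2.resize(c,None,fx=2.96,fy=2.96,interpolation=cv2.INTER_CUBIC)[:,:,::-1])
pts={'crank':((368,227),.095),'knobtop':((384,245),.15),'pointer':((257,309),.092),'arrow':((219,282),.088),
 'bl':((171,306),.05),'tl':((177,155),.05),'tr':((329,155),.05),'br':((330,307),.05),'ctr':((416,184),.05),'cbr':((416,275),.05),'bundle':((254,209),.228),'orange':((390,332),.13),'spare':((504,225),.13)}
for k,(p,z) in pts.items(): print(k,atz(im,[p],[z])[0].round(3))
```

```text
crank [ 0.538 -0.188  0.095]
knobtop [ 0.482 -0.218  0.15 ]
pointer [0.344 0.089 0.092]
arrow [0.412 0.182 0.088]
bl [0.36  0.306 0.05 ]
tl [0.754 0.3   0.05 ]
tr [ 0.743 -0.099  0.05 ]
br [ 0.346 -0.088  0.05 ]
ctr [ 0.658 -0.323  0.05 ]
cbr [ 0.42  -0.308  0.05 ]
bundle [0.559 0.081 0.228]
orange [ 0.279 -0.224  0.13 ]
spare [ 0.526 -0.514  0.13 ]
```

View pics/crop1.png

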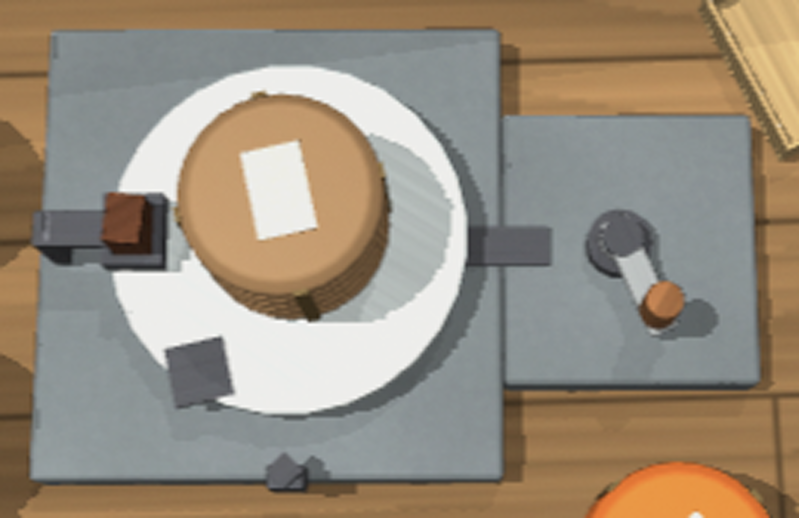

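Run:
```python
from h import *
im=grab('top')
f=lambda x,y:(160+x/2.96,145+y/2.96)
for k,p,z in [('platter',f(290,240.5),.098),('hub',f(620,229),.10),('hub.12',f(620,229),.12),('knob',f(665,297),.15),('ptr',f(285,453),.092),('tip',f(176,408),.098),('tabc',f(199,372),.098),('discL',f(112,240),.098),('discR',f(468,240),.098),('discT',f(290,66),.098),('discB',f(290,414),.098)]:
    print(k,np.round(p,1),atz(im,[p],[z])[0].round(4))
```

```text
platter [258.  226.2] [0.5467 0.0845 0.098 ]
hub [369.5 222.4] [ 0.5484 -0.1916  0.1   ]
hub.12 [369.5 222.4] [ 0.5441 -0.1896  0.12  ]
knob [384.7 245.3] [ 0.4809 -0.2199  0.15  ]
ptr [256.3 298. ] [0.3702 0.0905 0.092 ]
tip [219.5 282.8] [0.409  0.1788 0.098 ]
tabc [227.2 270.7] [0.4381 0.1601 0.098 ]
discL [197.8 226.1] [0.5512 0.233  0.098 ]
discR [318.1 226.1] [ 0.543  -0.0642  0.098 ]
discT [258.  167.3] [0.6991 0.0834 0.098 ]
discB [258.  284.9] [0.4014 0.0856 0.098 ]
```

Position checks: the arrow tip is 166 mm from the platter axis (170 expected) and the pointer 178 mm (180 expected). The knob radius comes out at 64–70 mm (70 expected). I'll hover over the knob, turning the closing axis to near x.

Request:
carry_out:
  steps:
    - [0,0,10,5,7,0,1]
    - [0,0,20,9,13,0,1]
    - [0,0,30,13,18,0,1]
    - [0,0,40,16,23,0,1]
    - [0,0,50,20,28,0,1]
    - [0,0,52,23,32,0,1]
    - [0,0,52,26,36,0,1]
    - [0,0,52,28.7,40,0,1]
    - [0,0,52,28.7,40,0,1]
    - [0,0,52,28.7,40,0,1]
    - [0,0,52,28.7,40,0,1]
    - [0,0,52,28.7,40,0,1]

```text
time: 1.4
position: [0.4818, -0.2193, 0.2225]
tool_rot: [2.58, 1.792, -0.001]
ft_force: [-0.0, -0.4, -0.6]
grip_width: 1.001
grip_force: 0.0
```

Run:
```python
from h import *
from scipy.spatial.transform import Rotation as R
s=ctrl.get_state(); im=grab('wrist','w1.png'); grab('top','top1.png')
T=np.eye(4);T[:3,:3]=R.from_rotvec(s['tool_rot']).as_matrix();T[:3,3]=s['position'];T=T@np.array(im['T_tool_cam'])
print(s['time'],s['position'],s['tool_rot'],s['joint_positions'],T.round(4).tolist(),im['k1'],np.array(im['camera_matrix']).tolist())
im['cam_to_world']=T
print(proj(im,[[.481,-.22,.15],[.542,-.191,.09],[.548,.087,.098]]))
```

```text
1.4 [ 0.48179368 -0.21926328  0.22250932] [ 2.58000677e+00  1.79235078e+00 -6.60044010e-04] [ 0.86086504  0.09206137 -0.5114458   1.73408141  0.04679105  1.32758939
 -0.01652018] [[0.9369, -0.3369, -0.0934, 0.5075], [-0.3496, -0.9032, -0.2489, -0.1522], [-0.0005, 0.2659, -0.964, 0.3852], [0.0, 0.0, 0.0, 1.0]] -1.0372494687345373e-05 [[373.2614074183066, 0.0, 319.9230347640106], [0.0, 373.2614074183066, 239.92436680746852], [0.0, 0.0, 1.0]]
[[ 318.44058913  251.52504446]
 [ 378.99678362  169.33078828]
 [ 240.40228068 -294.91458409]]
```

View pics/w1.png

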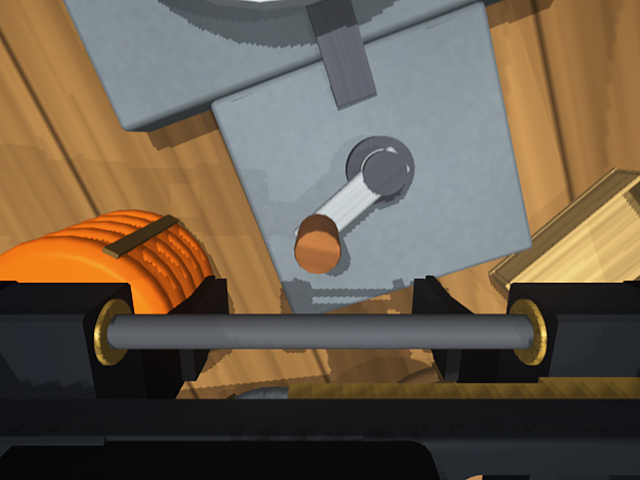

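View pics/top1.png

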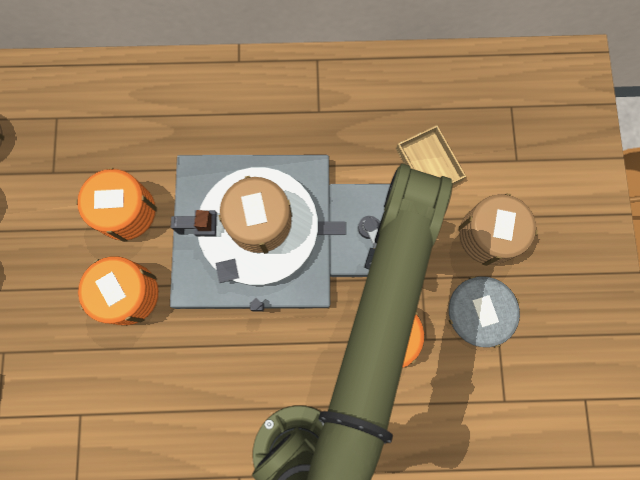

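The wrist picture puts the knob top at (319,251), as predicted, and the hub cap at about (388,172). In the top view the arm leaves the platter uncovered. I'll triangulate the crank axis and set up the arrow tracker.

```bash
cat >> h.py <<'E'
PL=np.array([.548,.087])
def arrow():
    im=ctrl.get_image('top'); g=im['pixels'].astype(int)
    t=ctrl.get_state()['time']
    # sample polar band of the platter at z .098, dark pixels = tab
    th=np.deg2rad(np.arange(0,360,1.)); rr=np.arange(.125,.147,.002)
    P=np.array([[PL[0]+r*np.cos(a),PL[1]+r*np.sin(a),.098] for a in th for r in rr])
    q=np.round(proj(im,P)).astype(int)
    v=g[q[:,1],q[:,0]]; dark=((v.max(1)<115)&(v.max(1)-v.min(1)<25)).reshape(len(th),-1).mean(1)
    dark[(np.rad2deg(th)>66)&(np.rad2deg(th)<118)]=0   # guide/shoe
    z=(dark*np.exp(1j*th)).sum()
    return t,np.rad2deg(np.angle(z))%360,dark
E
python3 - <<'E'
from h import *
from scipy.optimize import least_squares
t,a,d=arrow(); print(t,a,[(i,round(x,1)) for i,x in enumerate(d) if x>.3], 'tip meas', np.rad2deg(np.arctan2(.0918,-.139)))
im=ctrl.get_image('top'); w=ctrl.get_image('wrist')
w['cam_to_world']=[[0.9369,-0.3369,-0.0934,0.5075],[-0.3496,-0.9032,-0.2489,-0.1522],[-0.0005,0.2659,-0.964,0.3852],[0,0,0,1]]
for A,B,n in [((369.5,222.4),(388,172),'cap'),((384.7,245.3),(319,252),'knob')]:
    r=least_squares(lambda p:np.r_[(proj(im,p)-A).ravel(),(proj(w,p)-B).ravel()],[.54,-.19,.1]); print(n,r.x.round(4),r.fun.round(1))
for z in(.095,.1,.11,.12): print(z,atz(w,[(388,172)],[z]).round(4))
E
```

```text
1.55 145.32034894304263 [(133, np.float64(0.5)), (134, np.float64(0.6)), (135, np.float64(0.7)), (136, np.float64(0.8)), (137, np.float64(1.0)), (138, np.float64(1.0)), (139, np.float64(1.0)), (140, np.float64(1.0)), (141, np.float64(1.0)), (142, np.float64(1.0)), (143, np.float64(1.0)), (144, np.float64(1.0)), (145, np.float64(1.0)), (146, np.float64(1.0)), (147, np.float64(1.0)), (148, np.float64(1.0)), (149, np.float64(1.0)), (150, np.float64(1.0)), (151, np.float64(1.0)), (152, np.float64(1.0)), (153, np.float64(0.9)), (154, np.float64(1.0)), (155, np.float64(0.8)), (156, np.float64(0.7)), (157, np.float64(0.6)), (158, np.float64(0.4))] tip meas 146.55796460217672
cap [ 0.5427 -0.1897  0.1284] [ 0.4 -0.2 -0.1 -0.1]
knob [ 0.4812 -0.2204  0.15  ] [ 0.2 -0.1 -0.  -0. ]
0.095 [[ 0.5473 -0.1947  0.095 ]]
0.1 [[ 0.5466 -0.194   0.1   ]]
0.11 [[ 0.5452 -0.1925  0.11  ]]
0.12 [[ 0.5439 -0.191   0.12  ]]
```

Axis (0.543, -0.190) and knob (0.481, -0.220) are 69 mm apart, which fits the 70 mm given. I'll descend and grip lightly.

Request:
carry_out:
  steps:
    - [0,0,0,-0.1,-0.1,-4,1]
    - [0,0,0,-0.1,-0.1,-8,1]
    - [0,0,0,-0.1,-0.1,-11.5,1]
    - [0,0,0,-0.1,-0.1,-11.5,1]
    - [0,0,0,-0.1,-0.1,-11.5,0.3]
    - [0,0,0,-0.1,-0.1,-11.5,0.3]
    - [0,0,0,-0.1,-0.1,-11.5,0.3]
    - [0,0,0,-0.1,-0.1,-11.5,0.3]
    - [0,0,0,-0.1,-0.1,-11.5,0.3]
    - [0,0,0,-0.1,-0.1,-11.5,0.3]
  squeeze: 10

```text
time: 2.65
position: [0.4806, -0.2213, 0.108]
tool_rot: [2.582, 1.788, 0.0]
ft_force: [0.2, -0.4, -0.2]
grip_width: 0.538
grip_force: 0.0
```

Request:
carry_out:
  steps:
    - [0,0,0,0,0,0,0.3]
    - [0,0,0,0,0,0,0.3]
    - [0,0,0,0,0,0,0.3]
    - [0,0,0,0,0,0,0.3]
    - [0,0,0,0,0,0,0.3]
  squeeze: 10

```text
time: 3.15
position: [0.4803, -0.2214, 0.1076]
tool_rot: [-2.583, -1.788, 0.0]
ft_force: [-1.4, -0.9, 0.8]
grip_width: 0.365
grip_force: 10.0
```

```bash
cat > plan.py <<'E'
import sys,json,numpy as np
# plan.py: per-row crank increments (deg) -> rows; keeps the commanded state in cmd.json
C=np.array([.5428,-.1897]); r=.07
def plan(incs,save=True):
    s=json.load(open('cmd.json')); p0=np.array(s['p']); phi=s['phi']; rows=[]
    for d in incs:
        phi+=d; q=C+r*np.array([np.cos(np.deg2rad(phi)),np.sin(np.deg2rad(phi))])
        sh=np.round((q-p0)*100/.05)*.05
        rows.append([0,0,0,round(sh[0],2),round(sh[1],2),0,.3])
    s['p']=(p0+np.array(rows[-1][3:5])/100).tolist(); s['phi']=phi; s['log']+=[float(x) for x in incs]
    if save: json.dump(s,open('cmd.json','w'))
    print(json.dumps(rows));
E
python3 - <<'E'
from h import *; import json
s=ctrl.get_state(); print(s['time'],s['position'],s['grip_width']*87,s['grip_force'],s['ft_force'])
p=s['position'][:2]; d=p-np.array([.5428,-.1897]); print(np.hypot(*d))
json.dump(dict(p=p.tolist(),phi=float(np.rad2deg(np.arctan2(d[1],d[0]))),log=[]),open('cmd.json','w'))
from plan import plan; plan([1,2,3,5,7,9,11,11,11,11,11,11])
print(open('cmd.json').read())
E
```

```text
3.15 [ 0.48025738 -0.22135391  0.10755554] 31.72947215847449 9.998326720087789 [-1.40586484 -0.94378104  0.76185643]
0.07009671195468441
[[0, 0, 0, 0.05, -0.1, 0, 0.3], [0, 0, 0, 0.2, -0.3, 0, 0.3], [0, 0, 0, 0.35, -0.65, 0, 0.3], [0, 0, 0, 0.75, -1.15, 0, 0.3], [0, 0, 0, 1.3, -1.75, 0, 0.3], [0, 0, 0, 2.1, -2.5, 0, 0.3], [0, 0, 0, 3.3, -3.15, 0, 0.3], [0, 0, 0, 4.55, -3.6, 0, 0.3], [0, 0, 0, 5.85, -3.8, 0, 0.3], [0, 0, 0, 7.2, -3.75, 0, 0.3], [0, 0, 0, 8.5, -3.45, 0, 0.3], [0, 0, 0, 9.75, -2.9, 0, 0.3]]
{"p": [0.5777573827003647, -0.2503539104719996], "phi": -60.155231902456194, "log": [1.0, 2.0, 3.0, 5.0, 7.0, 9.0, 11.0, 11.0, 11.0, 11.0, 11.0, 11.0]}
```

The gripped width is 31.7 mm, which matches the knob, and the measured radius is 70.1 mm. Now I'll start the spin.

Request:
carry_out:
  steps:
    - [0,0,0,0.05,-0.1,0,0.3]
    - [0,0,0,0.2,-0.3,0,0.3]
    - [0,0,0,0.35,-0.65,0,0.3]
    - [0,0,0,0.75,-1.15,0,0.3]
    - [0,0,0,1.3,-1.75,0,0.3]
    - [0,0,0,2.1,-2.5,0,0.3]
    - [0,0,0,3.3,-3.15,0,0.3]
    - [0,0,0,4.55,-3.6,0,0.3]
    - [0,0,0,5.85,-3.8,0,0.3]
    - [0,0,0,7.2,-3.75,0,0.3]
    - [0,0,0,8.5,-3.45,0,0.3]
    - [0,0,0,9.75,-2.9,0,0.3]

```text
time: 4.35
position: [0.5795, -0.2544, 0.1081]
tool_rot: [2.581, 1.781, 0.0]
ft_force: [-0.1, -3.8, -0.2]
grip_width: 0.364
grip_force: 10.0
```

```bash
cat > obs.py <<'E'
from h import *; import json,sys
from plan import plan,C
# observe arrow, log, plan next increments (argv)
s=ctrl.get_state(); d=s['position'][:2]-C
print('lag: radius',np.hypot(*d).round(4),'phi',np.rad2deg(np.arctan2(d[1],d[0])).round(1),'F',s['ft_force'].round(1))
if '-n' not in sys.argv:
    t,a,dk=arrow(); o=json.load(open('obs.json')) if __import__('os').path.exists('obs.json') else []
    o.append([s['time'],float(a)]); json.dump(o,open('obs.json','w')); print(t,o[-4:], (dk>.3).sum())
inc=[float(x) for x in sys.argv[1].split(',')]
plan(inc*12 if len(inc)==1 else inc)
E
python3 obs.py 11
```

```text
lag: radius 0.0744 phi -60.5 F [-0.1 -3.8 -0.2]
4.4 [[4.35, 164.76490405908373]] 24
[[0, 0, 0, 1.1, 0.75, 0, 0.3], [0, 0, 0, 2.0, 1.75, 0, 0.3], [0, 0, 0, 2.75, 2.85, 0, 0.3], [0, 0, 0, 3.25, 4.1, 0, 0.3], [0, 0, 0, 3.5, 5.45, 0, 0.3], [0, 0, 0, 3.45, 6.8, 0, 0.3], [0, 0, 0, 3.2, 8.1, 0, 0.3], [0, 0, 0, 2.7, 9.35, 0, 0.3], [0, 0, 0, 1.95, 10.45, 0, 0.3], [0, 0, 0, 1.0, 11.4, 0, 0.3], [0, 0, 0, -0.1, 12.2, 0, 0.3], [0, 0, 0, -1.3, 12.7, 0, 0.3]]
```

Request:
carry_out:
  steps:
    - [0,0,0,1.1,0.75,0,0.3]
    - [0,0,0,2.0,1.75,0,0.3]
    - [0,0,0,2.75,2.85,0,0.3]
    - [0,0,0,3.25,4.1,0,0.3]
    - [0,0,0,3.5,5.45,0,0.3]
    - [0,0,0,3.45,6.8,0,0.3]
    - [0,0,0,3.2,8.1,0,0.3]
    - [0,0,0,2.7,9.35,0,0.3]
    - [0,0,0,1.95,10.45,0,0.3]
    - [0,0,0,1.0,11.4,0,0.3]
    - [0,0,0,-0.1,12.2,0,0.3]
    - [0,0,0,-1.3,12.7,0,0.3]

```text
time: 5.6
position: [0.5626, -0.1252, 0.107]
tool_rot: [2.583, 1.786, -0.006]
ft_force: [-1.4, -8.3, -0.2]
grip_width: 0.363
grip_force: 10.0
```

```bash
python3 obs.py 11
```

```text
lag: radius 0.0675 phi 72.9 F [-1.4 -8.3 -0.2]
5.65 [[4.35, 164.76490405908373], [5.6, 232.51610572852127]] 24
[[0, 0, 0, -1.3, 0.3, 0, 0.3], [0, 0, 0, -2.65, 0.35, 0, 0.3], [0, 0, 0, -4.0, 0.15, 0, 0.3], [0, 0, 0, -5.25, -0.35, 0, 0.3], [0, 0, 0, -6.4, -1.05, 0, 0.3], [0, 0, 0, -7.4, -1.95, 0, 0.3], [0, 0, 0, -8.2, -3.0, 0, 0.3], [0, 0, 0, -8.75, -4.2, 0, 0.3], [0, 0, 0, -9.1, -5.5, 0, 0.3], [0, 0, 0, -9.2, -6.85, 0, 0.3], [0, 0, 0, -9.0, -8.2, 0, 0.3], [0, 0, 0, -8.6, -9.45, 0, 0.3]]
```

Request:
carry_out:
  steps:
    - [0,0,0,-1.3,0.1,0,0.3]
    - [0,0,0,-2.65,0.15,0,0.3]
    - [0,0,0,-4.0,-0.05,0,0.3]
    - [0,0,0,-5.25,-0.55,0,0.3]
    - [0,0,0,-6.4,-1.25,0,0.3]
    - [0,0,0,-7.4,-2.15,0,0.3]
    - [0,0,0,-8.2,-3.2,0,0.3]
    - [0,0,0,-8.75,-4.4,0,0.3]
    - [0,0,0,-9.1,-5.7,0,0.3]
    - [0,0,0,-9.2,-7.05,0,0.3]
    - [0,0,0,-9.0,-8.4,0,0.3]
    - [0,0,0,-8.6,-9.65,0,0.3]

```text
time: 6.85
position: [0.4792, -0.2188, 0.1075]
tool_rot: [-2.582, -1.789, -0.003]
ft_force: [3.6, 2.1, 0.2]
grip_width: 0.366
grip_force: 10.0
```

```bash
sed -i 's/-.1897\])/-.1917])/' plan.py
python3 - <<'E'
import json; s=json.load(open('cmd.json')); s['p'][1]-=.002; json.dump(s,open('cmd.json','w'))
E
cat > fit.py <<'E'
# simulate platter: crank command delayed by a small lag; fit J/c=tau and df=tf/c
import json,numpy as np
from scipy.optimize import least_squares
def load():
    s=json.load(open('cmd.json')); return s['log'],json.load(open('obs.json'))
def sim(par,wcs,w0=0.,th0=0.,dt=.005):
    # wcs: crank speed (rad/s) per 50 ms slot -> angle(deg), speed at slot ends
    tau,df=par; w,th=w0,th0; A=[];W=[]
    for wc in wcs:
        for _ in range(10):
            u=(wc-w); 
            if abs(w)<1e-3 and abs(u)<df: w=0.
            else:
                s=np.sign(w) if abs(w)>1e-3 else np.sign(u)
                wn=w+dt*(u-df*s)/tau
                w=0. if (w!=0 and wn*w<0 and abs(wc)<df) else wn
            th+=w*dt
        A.append(np.rad2deg(th));W.append(w)
    return np.array(A),np.array(W)
E
python3 obs.py 11
python3 - <<'E'
from fit import *
log,obs=load(); log=log[:36]; t0=3.15
# build slots: rows 2 slots each; camera hold 1 slot before rows at 4.35,5.6
sl=[];k=0
for c in range(3):
    for r in log[12*c:12*c+12]: sl+= [np.deg2rad(r)/.1]*2
    sl.append(0.)
sl=np.array(sl); idx=[23,48,73]
meas=np.unwrap(np.deg2rad([145.3]+[o[1] for o in obs]));meas=np.rad2deg(meas-meas[0])[1:]
def f(p,lag=1):
    A,W=sim(p,np.r_[[0]*lag,sl]); return A[idx]-meas
r=least_squares(f,[1.,.6],diff_step=1e-3); print(meas,r.x,r.fun,[w for w in sim(r.x,np.r_[[0],sl])[1][idx]])
E
```

```text
lag: radius 0.0692 phi -157.0 F [3.6 2.1 0.2]
6.9 [[4.35, 164.76490405908373], [5.6, 232.51610572852127], [6.85, 303.5561024145709]] 23
[[0, 0, 0, 0.65, -1.2, 0, 0.3], [0, 0, 0, 1.55, -2.2, 0, 0.3], [0, 0, 0, 2.6, -3.05, 0, 0.3], [0, 0, 0, 3.75, -3.65, 0, 0.3], [0, 0, 0, 5.05, -4.05, 0, 0.3], [0, 0, 0, 6.4, -4.2, 0, 0.3], [0, 0, 0, 7.7, -4.05, 0, 0.3], [0, 0, 0, 9.0, -3.7, 0, 0.3], [0, 0, 0, 10.2, -3.05, 0, 0.3], [0, 0, 0, 11.25, -2.25, 0, 0.3], [0, 0, 0, 12.15, -1.2, 0, 0.3], [0, 0, 0, 12.8, -0.05, 0, 0.3]]
[ 19.46490406  87.21610573 158.25610241] [0.43384112 0.83822709] [ 0.55767473 -0.46370958  0.17398144] [np.float64(0.8406152677465154), np.float64(1.0537378589923296), np.float64(1.0654883692898198)]
```

```bash
sed -i 's/C=np.array.*; r=.07/C=np.array([.5443,-.1926]); r=.0702/' plan.py
python3 - <<'E'
import json,numpy as np; s=json.load(open('cmd.json')); s['p']=[s['p'][0]-.128,s['p'][1]+.0005]; s['phi']-=132; s['log']=s['log'][:36]; json.dump(s,open('cmd.json','w')); print(s['p'],s['phi'])
from plan import plan; plan([12.3]*12)
E
```

```text
[0.4787573827003647, -0.2198539104719996] 203.8447680975438
[[0, 0, 0, 0.9, -1.4, 0, 0.3], [0, 0, 0, 1.9, -2.55, 0, 0.3], [0, 0, 0, 3.1, -3.4, 0, 0.3], [0, 0, 0, 4.5, -4.0, 0, 0.3], [0, 0, 0, 6.0, -4.25, 0, 0.3], [0, 0, 0, 7.5, -4.25, 0, 0.3], [0, 0, 0, 8.95, -3.85, 0, 0.3], [0, 0, 0, 10.3, -3.2, 0, 0.3], [0, 0, 0, 11.5, -2.3, 0, 0.3], [0, 0, 0, 12.45, -1.1, 0, 0.3], [0, 0, 0, 13.1, 0.25, 0, 0.3], [0, 0, 0, 13.5, 1.7, 0, 0.3]]
```

Request:
carry_out:
  steps:
    - [0,0,0,0.9,-1.4,0,0.3]
    - [0,0,0,1.9,-2.55,0,0.3]
    - [0,0,0,3.1,-3.4,0,0.3]
    - [0,0,0,4.5,-4.0,0,0.3]
    - [0,0,0,6.0,-4.25,0,0.3]
    - [0,0,0,7.5,-4.25,0,0.3]
    - [0,0,0,8.95,-3.85,0,0.3]
    - [0,0,0,10.3,-3.2,0,0.3]
    - [0,0,0,11.5,-2.3,0,0.3]
    - [0,0,0,12.45,-1.1,0,0.3]
    - [0,0,0,13.1,0.25,0,0.3]
    - [0,0,0,13.5,1.7,0,0.3]

```text
time: 8.1
position: [0.6146, -0.2007, 0.1077]
tool_rot: [-2.582, -1.79, -0.001]
ft_force: [-0.3, -0.3, 2.4]
grip_width: 0.367
grip_force: 10.0
```

```bash
python3 obs.py 12.5
```

```text
lag: radius 0.0708 phi -6.6 F [-0.3 -0.3  2.4]
8.15 [[4.35, 164.76490405908373], [5.6, 232.51610572852127], [6.85, 303.5561024145709], [8.1, 22.955088464561626]] 23
[[0, 0, 0, 0.05, 1.5, 0, 0.3], [0, 0, 0, -0.2, 3.0, 0, 0.3], [0, 0, 0, -0.8, 4.4, 0, 0.3], [0, 0, 0, -1.7, 5.65, 0, 0.3], [0, 0, 0, -2.8, 6.7, 0, 0.3], [0, 0, 0, -4.15, 7.45, 0, 0.3], [0, 0, 0, -5.6, 7.9, 0, 0.3], [0, 0, 0, -7.1, 8.05, 0, 0.3], [0, 0, 0, -8.65, 7.85, 0, 0.3], [0, 0, 0, -10.05, 7.3, 0, 0.3], [0, 0, 0, -11.35, 6.5, 0, 0.3], [0, 0, 0, -12.45, 5.4, 0, 0.3]]
```

Request:
carry_out:
  steps:
    - [0,0,0,0.05,1.5,0,0.3]
    - [0,0,0,-0.2,3.0,0,0.3]
    - [0,0,0,-0.8,4.4,0,0.3]
    - [0,0,0,-1.7,5.65,0,0.3]
    - [0,0,0,-2.8,6.7,0,0.3]
    - [0,0,0,-4.15,7.45,0,0.3]
    - [0,0,0,-5.6,7.9,0,0.3]
    - [0,0,0,-7.1,8.05,0,0.3]
    - [0,0,0,-8.65,7.85,0,0.3]
    - [0,0,0,-10.05,7.3,0,0.3]
    - [0,0,0,-11.35,6.5,0,0.3]
    - [0,0,0,-12.45,5.4,0,0.3]

```text
time: 9.35
position: [0.4899, -0.1495, 0.1076]
tool_rot: [2.579, 1.786, 0.004]
ft_force: [7.6, -4.6, -6.0]
grip_width: 0.366
grip_force: 10.0
```

```bash
python3 obs.py 12.2
```

```text
lag: radius 0.0694 phi 141.6 F [ 7.6 -4.6 -6. ]
9.4 [[5.6, 232.51610572852127], [6.85, 303.5561024145709], [8.1, 22.955088464561626], [9.35, 119.97947898804851]] 5
[[0, 0, 0, -0.8, -1.25, 0, 0.3], [0, 0, 0, -1.3, -2.65, 0, 0.3], [0, 0, 0, -1.5, -4.15, 0, 0.3], [0, 0, 0, -1.4, -5.6, 0, 0.3], [0, 0, 0, -1.0, -7.05, 0, 0.3], [0, 0, 0, -0.25, -8.35, 0, 0.3], [0, 0, 0, 0.7, -9.5, 0, 0.3], [0, 0, 0, 1.9, -10.4, 0, 0.3], [0, 0, 0, 3.25, -11.0, 0, 0.3], [0, 0, 0, 4.7, -11.35, 0, 0.3], [0, 0, 0, 6.2, -11.35, 0, 0.3], [0, 0, 0, 7.65, -11.05, 0, 0.3]]
```

Because the arrow is partly behind the guide, I estimate about 110°, or roughly 1.21 rad/s. I'll now run steadily at 12.2°/row with no camera pauses, since each one would cause a dip in speed.

Request:
carry_out:
  steps:
    - [0,0,0,-0.8,-1.25,0,0.3]
    - [0,0,0,-1.3,-2.65,0,0.3]
    - [0,0,0,-1.5,-4.15,0,0.3]
    - [0,0,0,-1.4,-5.6,0,0.3]
    - [0,0,0,-1.0,-7.05,0,0.3]
    - [0,0,0,-0.25,-8.35,0,0.3]
    - [0,0,0,0.7,-9.5,0,0.3]
    - [0,0,0,1.9,-10.4,0,0.3]
    - [0,0,0,3.25,-11.0,0,0.3]
    - [0,0,0,4.7,-11.35,0,0.3]
    - [0,0,0,6.2,-11.35,0,0.3]
    - [0,0,0,7.65,-11.05,0,0.3]

```text
time: 10.6
position: [0.5657, -0.261, 0.1072]
tool_rot: [-2.583, -1.786, 0.004]
ft_force: [-1.9, 1.2, 4.8]
grip_width: 0.364
grip_force: 10.0
```

```bash
for i in 1 2 3 4 5 6; do python3 -c "
from plan import plan; plan([12.2]*12)"; done; python3 -c "
from h import *
print(ctrl.get_state()['position'],open('cmd.json').read()[:90])"
```

```text
[[0, 0, 0, 1.35, 0.6, 0, 0.3], [0, 0, 0, 2.55, 1.5, 0, 0.3], [0, 0, 0, 3.55, 2.6, 0, 0.3], [0, 0, 0, 4.3, 3.9, 0, 0.3], [0, 0, 0, 4.75, 5.3, 0, 0.3], [0, 0, 0, 4.85, 6.8, 0, 0.3], [0, 0, 0, 4.7, 8.3, 0, 0.3], [0, 0, 0, 4.2, 9.7, 0, 0.3], [0, 0, 0, 3.4, 10.95, 0, 0.3], [0, 0, 0, 2.4, 12.05, 0, 0.3], [0, 0, 0, 1.15, 12.9, 0, 0.3], [0, 0, 0, -0.25, 13.45, 0, 0.3]]
[[0, 0, 0, -1.45, 0.25, 0, 0.3], [0, 0, 0, -2.95, 0.15, 0, 0.3], [0, 0, 0, -4.4, -0.2, 0, 0.3], [0, 0, 0, -5.7, -0.9, 0, 0.3], [0, 0, 0, -6.9, -1.85, 0, 0.3], [0, 0, 0, -7.8, -3.0, 0, 0.3], [0, 0, 0, -8.5, -4.35, 0, 0.3], [0, 0, 0, -8.85, -5.8, 0, 0.3], [0, 0, 0, -8.9, -7.25, 0, 0.3], [0, 0, 0, -8.65, -8.75, 0, 0.3], [0, 0, 0, -8.05, -10.1, 0, 0.3], [0, 0, 0, -7.2, -11.35, 0, 0.3]]
[[0, 0, 0, 1.05, -1.0, 0, 0.3], [0, 0, 0, 2.35, -1.8, 0, 0.3], [0, 0, 0, 3.75, -2.25, 0, 0.3], [0, 0, 0, 5.25, -2.45, 0, 0.3], [0, 0, 0, 6.7, -2.3, 0, 0.3], [0, 0, 0, 8.15, -1.85, 0, 0.3], [0, 0, 0, 9.45, -1.1, 0, 0.3], [0, 0, 0, 10.55, -0.1, 0, 0.3], [0, 0, 0, 11.4, 1.1, 0, 0.3], [0, 0, 0, 12.0, 2.5, 0, 0.3], [0, 0, 0, 12.3, 3.95, 0, 0.3], [0, 0, 0
[... 574 characters left out ...]
-8.25, 0, 0.3], [0, 0, 0, 2.65, -9.15, 0, 0.3], [0, 0, 0, 4.0, -9.75, 0, 0.3], [0, 0, 0, 5.5, -10.1, 0, 0.3], [0, 0, 0, 6.95, -10.1, 0, 0.3], [0, 0, 0, 8.45, -9.8, 0, 0.3], [0, 0, 0, 9.8, -9.2, 0, 0.3]]
[[0, 0, 0, 1.2, 0.85, 0, 0.3], [0, 0, 0, 2.2, 1.95, 0, 0.3], [0, 0, 0, 2.95, 3.25, 0, 0.3], [0, 0, 0, 3.4, 4.7, 0, 0.3], [0, 0, 0, 3.5, 6.2, 0, 0.3], [0, 0, 0, 3.35, 7.65, 0, 0.3], [0, 0, 0, 2.85, 9.05, 0, 0.3], [0, 0, 0, 2.1, 10.35, 0, 0.3], [0, 0, 0, 1.05, 11.4, 0, 0.3], [0, 0, 0, -0.2, 12.25, 0, 0.3], [0, 0, 0, -1.55, 12.8, 0, 0.3], [0, 0, 0, -3.05, 13.1, 0, 0.3]]
[ 0.56565592 -0.26098281  0.10719643] {"p": [0.5487573827003648, -0.12235391047199962], "phi": 1526.2447680975476, "log": [1.0,
```

Request:
carry_out:
  steps:
    - [0,0,0,1.35,0.6,0,0.3]
    - [0,0,0,2.55,1.5,0,0.3]
    - [0,0,0,3.55,2.6,0,0.3]
    - [0,0,0,4.3,3.9,0,0.3]
    - [0,0,0,4.75,5.3,0,0.3]
    - [0,0,0,4.85,6.8,0,0.3]
    - [0,0,0,4.7,8.3,0,0.3]
    - [0,0,0,4.2,9.7,0,0.3]
    - [0,0,0,3.4,10.95,0,0.3]
    - [0,0,0,2.4,12.05,0,0.3]
    - [0,0,0,1.15,12.9,0,0.3]
    - [0,0,0,-0.25,13.45,0,0.3]

```text
time: 11.8
position: [0.562, -0.1253, 0.1072]
tool_rot: [2.582, 1.787, -0.002]
ft_force: [-0.2, -5.4, 0.4]
grip_width: 0.363
grip_force: 10.0
```

Request:
carry_out:
  steps:
    - [0,0,0,-1.45,0.25,0,0.3]
    - [0,0,0,-2.95,0.15,0,0.3]
    - [0,0,0,-4.4,-0.2,0,0.3]
    - [0,0,0,-5.7,-0.9,0,0.3]
    - [0,0,0,-6.9,-1.85,0,0.3]
    - [0,0,0,-7.8,-3.0,0,0.3]
    - [0,0,0,-8.5,-4.35,0,0.3]
    - [0,0,0,-8.85,-5.8,0,0.3]
    - [0,0,0,-8.9,-7.25,0,0.3]
    - [0,0,0,-8.65,-8.75,0,0.3]
    - [0,0,0,-8.05,-10.1,0,0.3]
    - [0,0,0,-7.2,-11.35,0,0.3]

```text
time: 13.0
position: [0.4911, -0.2391, 0.1074]
tool_rot: [-2.582, -1.787, 0.002]
ft_force: [1.6, 3.4, 1.3]
grip_width: 0.364
grip_force: 10.0
```

Run:
```python
from h import *
t,a,d=arrow();print(t,a,(d>.3).sum())
```

```text
13.05 25.39960645037396 23
```

Average since 9.35 s is about 1.31 rad/s (12.5 rpm), which is in band but slightly high, so I'll trim to 11.9°/row and replan.

Run:
```python
import json; s=json.load(open('cmd.json')); from plan import plan
# undo 4 unplayed calls
d=[(12.25,5.45),(-13.25,2.25),(9.8,-9.2),(-3.05,13.1)]
s['p']=[s['p'][i]-sum(x[i] for x in d)/100 for i in(0,1)]; s['phi']-=4*12*12.2; s['log']=s['log'][:-48]; json.dump(s,open('cmd.json','w')); print(s['p'],s['phi'],len(s['log']))
o=json.load(open('obs.json')); o[-1][1]=110.; o.append([13.0,25.4]); json.dump(o,open('obs.json','w'))
for i in range(5): plan([11.9]*12)
```

```text
[0.4912573827003648, -0.23835391047199964] 940.6447680975477 96
[[0, 0, 0, 1.05, -1.0, 0, 0.3], [0, 0, 0, 2.3, -1.75, 0, 0.3], [0, 0, 0, 3.65, -2.25, 0, 0.3], [0, 0, 0, 5.1, -2.45, 0, 0.3], [0, 0, 0, 6.55, -2.35, 0, 0.3], [0, 0, 0, 7.95, -1.95, 0, 0.3], [0, 0, 0, 9.2, -1.25, 0, 0.3], [0, 0, 0, 10.35, -0.3, 0, 0.3], [0, 0, 0, 11.25, 0.85, 0, 0.3], [0, 0, 0, 11.9, 2.15, 0, 0.3], [0, 0, 0, 12.25, 3.55, 0, 0.3], [0, 0, 0, 12.3, 5.0, 0, 0.3]]
[[0, 0, 0, -0.25, 1.45, 0, 0.3], [0, 0, 0, -0.75, 2.8, 0, 0.3], [0, 0, 0, -1.55, 4.0, 0, 0.3], [0, 0, 0, -2.6, 5.05, 0, 0.3], [0, 0, 0, -3.8, 5.85, 0, 0.3], [0, 0, 0, -5.15, 6.35, 0, 0.3], [0, 0, 0, -6.6, 6.6, 0, 0.3], [0, 0, 0, -8.05, 6.5, 0, 0.3], [0, 0, 0, -9.45, 6.15, 0, 0.3], [0, 0, 0, -10.75, 5.5, 0, 0.3], [0, 0, 0, -11.9, 4.6, 0, 0.3], [0, 0, 0, -12.85, 3.5, 0, 0.3]]
[[0, 0, 0, -0.65, -1.3, 0, 0.3], [0, 0, 0, -1.05, -2.7, 0, 0.3], [0, 0, 0, -1.15, -4.15, 0, 0.3], [0, 0, 0, -0.95, -5.6, 0, 0.3], [0, 0, 0, -0.45, -6.95, 0, 0.3], [0, 0, 0, 0.3, -8.2, 0, 0.3], [0, 0, 0, 1.3, -9.25, 0, 0.3], [0, 0, 0, 2.5, -10.1, 0, 0.3], [0, 0, 0, 3.85, -10.65, 0, 0.3], [0, 0, 0, 5.25, -10.9, 0, 0.3], [0, 0, 0, 6.75, -10.9, 0, 0.3], [0, 0, 0, 8.15, -10.55, 0, 0.3]]
[[0, 0, 0, 1.3, 0.6, 0, 0.3], [0, 0, 0, 2.5, 1.5, 0, 0.3], [0, 0, 0, 3.45, 2.55, 0, 0.3], [0, 0, 0, 4.15, 3.85, 0, 0.3], [0, 0, 0, 4.6, 5.25, 0, 0.3], [0, 0, 0, 4.7, 6.7, 0, 0.3], [0, 0, 0, 4.55, 8.15, 0, 0.3], [0, 0, 0, 4.1, 9.5, 0, 0.3], [0, 0, 0, 3.35, 10.75, 0, 0.3], [0, 0, 0, 2.4, 11.85, 0, 0.3], [0, 0, 0, 1.2, 12.7, 0, 0.3], [0, 0, 0, -0.1, 13.3, 0, 0.3]]
[[0, 0, 0, -1.45, 0.3, 0, 0.3], [0, 0, 0, -2.9, 0.3, 0, 0.3], [0, 0, 0, -4.3, 0.0, 0, 0.3], [0, 0, 0, -5.65, -0.55, 0, 0.3], [0, 0, 0, -6.85, -1.4, 0, 0.3], [0, 0, 0, -7.8, -2.45, 0, 0.3], [0, 0, 0, -8.55, -3.7, 0, 0.3], [0, 0, 0, -9.05, -5.1, 0, 0.3], [0, 0, 0, -9.2, -6.55, 0, 0.3], [0, 0, 0, -9.1, -8.0, 0, 0.3], [0, 0, 0, -8.65, -9.4, 0, 0.3], [0, 0, 0, -7.95, -10.65, 0, 0.3]]
```

Request:
carry_out:
  steps:
    - [0,0,0,1.05,-1.0,0,0.3]
    - [0,0,0,2.3,-1.75,0,0.3]
    - [0,0,0,3.65,-2.25,0,0.3]
    - [0,0,0,5.1,-2.45,0,0.3]
    - [0,0,0,6.55,-2.35,0,0.3]
    - [0,0,0,7.95,-1.95,0,0.3]
    - [0,0,0,9.2,-1.25,0,0.3]
    - [0,0,0,10.35,-0.3,0,0.3]
    - [0,0,0,11.25,0.85,0,0.3]
    - [0,0,0,11.9,2.15,0,0.3]
    - [0,0,0,12.25,3.55,0,0.3]
    - [0,0,0,12.3,5.0,0,0.3]

```text
time: 14.25
position: [0.6146, -0.1863, 0.1076]
tool_rot: [-2.581, -1.79, 0.0]
ft_force: [-1.2, -1.9, 2.2]
grip_width: 0.367
grip_force: 10.0
```

Request:
carry_out:
  steps:
    - [0,0,0,-0.25,1.45,0,0.3]
    - [0,0,0,-0.75,2.8,0,0.3]
    - [0,0,0,-1.55,4.0,0,0.3]
    - [0,0,0,-2.6,5.05,0,0.3]
    - [0,0,0,-3.8,5.85,0,0.3]
    - [0,0,0,-5.15,6.35,0,0.3]
    - [0,0,0,-6.6,6.6,0,0.3]
    - [0,0,0,-8.05,6.5,0,0.3]
    - [0,0,0,-9.45,6.15,0,0.3]
    - [0,0,0,-10.75,5.5,0,0.3]
    - [0,0,0,-11.9,4.6,0,0.3]
    - [0,0,0,-12.85,3.5,0,0.3]

```text
time: 15.45
position: [0.4868, -0.1539, 0.1076]
tool_rot: [2.579, 1.785, 0.005]
ft_force: [8.5, -4.9, -5.9]
grip_width: 0.361
grip_force: 10.0
```

Request:
carry_out:
  steps:
    - [0,0,0,-0.65,-1.3,0,0.3]
    - [0,0,0,-1.05,-2.7,0,0.3]
    - [0,0,0,-1.15,-4.15,0,0.3]
    - [0,0,0,-0.95,-5.6,0,0.3]
    - [0,0,0,-0.45,-6.95,0,0.3]
    - [0,0,0,0.3,-8.2,0,0.3]
    - [0,0,0,1.3,-9.25,0,0.3]
    - [0,0,0,2.5,-10.1,0,0.3]
    - [0,0,0,3.85,-10.65,0,0.3]
    - [0,0,0,5.25,-10.9,0,0.3]
    - [0,0,0,6.75,-10.9,0,0.3]
    - [0,0,0,8.15,-10.55,0,0.3]

```text
time: 16.65
position: [0.5676, -0.2603, 0.1073]
tool_rot: [-2.584, -1.786, 0.003]
ft_force: [-2.0, 0.6, 3.7]
grip_width: 0.369
grip_force: 10.0
```

Request:
carry_out:
  steps:
    - [0,0,0,1.3,0.6,0,0.3]
    - [0,0,0,2.5,1.5,0,0.3]
    - [0,0,0,3.45,2.55,0,0.3]
    - [0,0,0,4.15,3.85,0,0.3]
    - [0,0,0,4.6,5.25,0,0.3]
    - [0,0,0,4.7,6.7,0,0.3]
    - [0,0,0,4.55,8.15,0,0.3]
    - [0,0,0,4.1,9.5,0,0.3]
    - [0,0,0,3.35,10.75,0,0.3]
    - [0,0,0,2.4,11.85,0,0.3]
    - [0,0,0,1.2,12.7,0,0.3]
    - [0,0,0,-0.1,13.3,0,0.3]

```text
time: 17.85
position: [0.565, -0.1261, 0.1073]
tool_rot: [2.582, 1.787, -0.002]
ft_force: [-0.1, -6.1, -0.1]
grip_width: 0.366
grip_force: 10.0
```

Request:
carry_out:
  steps:
    - [0,0,0,-1.45,0.3,0,0.3]
    - [0,0,0,-2.9,0.3,0,0.3]
    - [0,0,0,-4.3,0.0,0,0.3]
    - [0,0,0,-5.65,-0.55,0,0.3]
    - [0,0,0,-6.85,-1.4,0,0.3]
    - [0,0,0,-7.8,-2.45,0,0.3]
    - [0,0,0,-8.55,-3.7,0,0.3]
    - [0,0,0,-9.05,-5.1,0,0.3]
    - [0,0,0,-9.2,-6.55,0,0.3]
    - [0,0,0,-9.1,-8.0,0,0.3]
    - [0,0,0,-8.65,-9.4,0,0.3]
    - [0,0,0,-7.95,-10.65,0,0.3]

```text
time: 19.05
position: [0.4867, -0.2331, 0.1075]
tool_rot: [-2.582, -1.787, 0.001]
ft_force: [-0.3, 1.9, 1.9]
grip_width: 0.368
grip_force: 10.0
```

Run:
```python
from h import *; import json
t,a,d=arrow();print(t,a,(d>.3).sum())
o=json.load(open('obs.json')); o.append([t-.05,float(a)]); json.dump(o,open('obs.json','w'))
from fit import *
log=json.load(open('cmd.json'))['log']
cams=[4.35,5.6,6.85,8.1,9.35,13.0,19.05]
sl=[];T=3.15;k=0
while k<len(log):
    if any(abs(T-c)<.01 for c in cams): sl.append(0.);T+=.05
    sl+=[np.deg2rad(log[k])/.1]*2;T+=.1;k+=1
sl.append(0.);tt=3.15+.05*np.arange(1,len(sl)+1)
meas=np.rad2deg(np.unwrap(np.deg2rad([145.3]+[x[1] for x in o])))-145.3; meas=meas[1:].copy()
to=[x[0] for x in o]
def f(p):
    A,W=sim(p[:2],np.r_[0.,sl]); ta=np.r_[3.2,tt+.05]-.1+.0+p[2]
    return A,W,ta
def pred(p): A,W,ta=f(p); return np.interp(to,ta,A)
for k in range(len(meas)):
    P=pred([.7,.84,.05]); meas[k]+=360*round((P[k]-meas[k])/360)
r=least_squares(lambda p:pred(p)-meas,[.7,.8,.08],diff_step=1e-3,loss='soft_l1'); A,W,ta=f(r.x)
print(r.x,(pred(r.x)-meas).round(1)); print(to[-1],(meas[-1]-meas[-2])/(to[-1]-to[-2])/6,'rpm avg'); 
i=ta>9; print('rpm',np.c_[ta,W*60/2/np.pi][i][::4].round(2).tolist())
json.dump(r.x.tolist(),open('par.json','w'))
```

```text
19.1 118.00000000000001 0
[ 7.76447692e-01  7.78828540e-01 -1.16284366e-10] [-1.1 -6.7 -4.3  0.1  4.6  5.6 -0.9]
19.05 12.468319559228652 rpm avg
rpm [[9.05, 12.7], [9.25, 12.86], [9.45, 11.78], [9.65, 12.03], [9.85, 12.23], [10.05, 12.38], [10.25, 12.5], [10.45, 12.59], [10.65, 12.66], [10.85, 12.71], [11.05, 12.75], [11.25, 12.79], [11.45, 12.81], [11.65, 12.83], [11.85, 12.85], [12.05, 12.86], [12.25, 12.87], [12.45, 12.87], [12.65, 12.88], [12.85, 12.88], [13.05, 11.66], [13.25, 11.83], [13.45, 11.96], [13.65, 12.06], [13.85, 12.13], [14.05, 12.19], [14.25, 12.24], [14.45, 12.28], [14.65, 12.3], [14.85, 12.32], [15.05, 12.34], [15.25, 12.35], [15.45, 12.36], [15.65, 12.37], [15.85, 12.38], [16.05, 12.38], [16.25, 12.38], [16.45, 12.39], [16.65, 12.39], [16.85, 12.39], [17.05, 12.39], [17.25, 12.39], [17.45, 12.39], [17.65, 12.39], [17.85, 12.39], [18.05, 12.39], [18.25, 12.4], [18.45, 12.4], [18.65, 12.4], [18.85, 12.4], [19.05, 11.15]]
```

The arrow is hidden behind the guide, at about 95°. That gives about 11.9 rpm average over 13–19 s, in band. One more steady call will give extra margin and a visible arrow.

```bash
python3 -c "
from plan import plan; plan([11.9]*12)"
```

```text
[[0, 0, 0, 0.95, -1.1, 0, 0.3], [0, 0, 0, 2.1, -2.0, 0, 0.3], [0, 0, 0, 3.4, -2.65, 0, 0.3], [0, 0, 0, 4.8, -3.0, 0, 0.3], [0, 0, 0, 6.25, -3.05, 0, 0.3], [0, 0, 0, 7.7, -2.75, 0, 0.3], [0, 0, 0, 9.05, -2.25, 0, 0.3], [0, 0, 0, 10.25, -1.4, 0, 0.3], [0, 0, 0, 11.25, -0.35, 0, 0.3], [0, 0, 0, 12.05, 0.85, 0, 0.3], [0, 0, 0, 12.55, 2.2, 0, 0.3], [0, 0, 0, 12.75, 3.65, 0, 0.3]]
```

Request:
carry_out:
  steps:
    - [0,0,0,0.95,-1.1,0,0.3]
    - [0,0,0,2.1,-2.0,0,0.3]
    - [0,0,0,3.4,-2.65,0,0.3]
    - [0,0,0,4.8,-3.0,0,0.3]
    - [0,0,0,6.25,-3.05,0,0.3]
    - [0,0,0,7.7,-2.75,0,0.3]
    - [0,0,0,9.05,-2.25,0,0.3]
    - [0,0,0,10.25,-1.4,0,0.3]
    - [0,0,0,11.25,-0.35,0,0.3]
    - [0,0,0,12.05,0.85,0,0.3]
    - [0,0,0,12.55,2.2,0,0.3]
    - [0,0,0,12.75,3.65,0,0.3]

```text
time: 20.3
position: [0.6149, -0.194, 0.1076]
tool_rot: [2.582, 1.79, 0.0]
ft_force: [-0.9, -1.6, 2.0]
grip_width: 0.365
grip_force: 10.0
```

Run:
```python
from h import *
t,a,d=arrow();print(t-.05,a,(d>.3).sum())
from plan import plan
plan([11.9]*12)
from fit import sim
# coast with crank ramped down: predicted travel after
for tau in(.65,.78,.9):
    for df in(.72,.82,.92):
        A,W=sim((tau,df),np.r_[[0],[1.4]*2,[.7]*2,np.zeros(40)],1.26); print(tau,df,A[-1].round(1),end=' | ')
```

```text
20.3 194.97849368266384 23
[[0, 0, 0, -0.05, 1.45, 0, 0.3], [0, 0, 0, -0.45, 2.85, 0, 0.3], [0, 0, 0, -1.1, 4.15, 0, 0.3], [0, 0, 0, -2.05, 5.3, 0, 0.3], [0, 0, 0, -3.15, 6.2, 0, 0.3], [0, 0, 0, -4.45, 6.85, 0, 0.3], [0, 0, 0, -5.85, 7.25, 0, 0.3], [0, 0, 0, -7.3, 7.35, 0, 0.3], [0, 0, 0, -8.75, 7.1, 0, 0.3], [0, 0, 0, -10.1, 6.6, 0, 0.3], [0, 0, 0, -11.35, 5.85, 0, 0.3], [0, 0, 0, -12.4, 4.8, 0, 0.3]]
0.65 0.72 26.7 | 0.65 0.82 24.9 | 0.65 0.92 23.4 | 0.78 0.72 30.7 | 0.78 0.82 28.7 | 0.78 0.92 27.0 | 0.9 0.72 34.4 | 0.9 0.82 32.2 | 0.9 0.92 30.3 |
```

Average 13–20.3 s was 12.09 rpm, so the inspection spin is done. Now I'll continue to a stopping point about one turn ahead.

Request:
carry_out:
  steps:
    - [0,0,0,-0.05,1.45,0,0.3]
    - [0,0,0,-0.45,2.85,0,0.3]
    - [0,0,0,-1.1,4.15,0,0.3]
    - [0,0,0,-2.05,5.3,0,0.3]
    - [0,0,0,-3.15,6.2,0,0.3]
    - [0,0,0,-4.45,6.85,0,0.3]
    - [0,0,0,-5.85,7.25,0,0.3]
    - [0,0,0,-7.3,7.35,0,0.3]
    - [0,0,0,-8.75,7.1,0,0.3]
    - [0,0,0,-10.1,6.6,0,0.3]
    - [0,0,0,-11.35,5.85,0,0.3]
    - [0,0,0,-12.4,4.8,0,0.3]

```text
time: 21.55
position: [0.4908, -0.1485, 0.1076]
tool_rot: [2.58, 1.786, 0.004]
ft_force: [7.7, -5.3, -4.8]
grip_width: 0.364
grip_force: 10.0
```

```bash
python3 -c "
from plan import plan; plan([11.9]*12); plan([11.9]*12)"
```

```text
[[0, 0, 0, -0.8, -1.2, 0, 0.3], [0, 0, 0, -1.35, -2.55, 0, 0.3], [0, 0, 0, -1.6, -4.0, 0, 0.3], [0, 0, 0, -1.55, -5.45, 0, 0.3], [0, 0, 0, -1.2, -6.85, 0, 0.3], [0, 0, 0, -0.55, -8.15, 0, 0.3], [0, 0, 0, 0.3, -9.3, 0, 0.3], [0, 0, 0, 1.4, -10.25, 0, 0.3], [0, 0, 0, 2.7, -10.95, 0, 0.3], [0, 0, 0, 4.1, -11.35, 0, 0.3], [0, 0, 0, 5.55, -11.5, 0, 0.3], [0, 0, 0, 7.0, -11.3, 0, 0.3]]
[[0, 0, 0, 1.35, 0.45, 0, 0.3], [0, 0, 0, 2.6, 1.2, 0, 0.3], [0, 0, 0, 3.7, 2.2, 0, 0.3], [0, 0, 0, 4.5, 3.4, 0, 0.3], [0, 0, 0, 5.1, 4.7, 0, 0.3], [0, 0, 0, 5.4, 6.15, 0, 0.3], [0, 0, 0, 5.4, 7.6, 0, 0.3], [0, 0, 0, 5.05, 9.0, 0, 0.3], [0, 0, 0, 4.45, 10.35, 0, 0.3], [0, 0, 0, 3.6, 11.55, 0, 0.3], [0, 0, 0, 2.55, 12.5, 0, 0.3], [0, 0, 0, 1.3, 13.25, 0, 0.3]]
```

Request:
carry_out:
  steps:
    - [0,0,0,-0.8,-1.2,0,0.3]
    - [0,0,0,-1.35,-2.55,0,0.3]
    - [0,0,0,-1.6,-4.0,0,0.3]
    - [0,0,0,-1.55,-5.45,0,0.3]
    - [0,0,0,-1.2,-6.85,0,0.3]
    - [0,0,0,-0.55,-8.15,0,0.3]
    - [0,0,0,0.3,-9.3,0,0.3]
    - [0,0,0,1.4,-10.25,0,0.3]
    - [0,0,0,2.7,-10.95,0,0.3]
    - [0,0,0,4.1,-11.35,0,0.3]
    - [0,0,0,5.55,-11.5,0,0.3]
    - [0,0,0,7.0,-11.3,0,0.3]

```text
time: 22.75
position: [0.5604, -0.2624, 0.1072]
tool_rot: [-2.583, -1.786, 0.003]
ft_force: [-0.7, 0.5, 4.1]
grip_width: 0.362
grip_force: 10.0
```

Request:
carry_out:
  steps:
    - [0,0,0,1.35,0.45,0,0.3]
    - [0,0,0,2.6,1.2,0,0.3]
    - [0,0,0,3.7,2.2,0,0.3]
    - [0,0,0,4.5,3.4,0,0.3]
    - [0,0,0,5.1,4.7,0,0.3]
    - [0,0,0,5.4,6.15,0,0.3]
    - [0,0,0,5.4,7.6,0,0.3]
    - [0,0,0,5.05,9.0,0,0.3]
    - [0,0,0,4.45,10.35,0,0.3]
    - [0,0,0,3.6,11.55,0,0.3]
    - [0,0,0,2.55,12.5,0,0.3]
    - [0,0,0,1.3,13.25,0,0.3]

```text
time: 23.95
position: [0.5719, -0.1286, 0.1073]
tool_rot: [2.582, 1.788, -0.003]
ft_force: [-0.7, -4.5, 0.1]
grip_width: 0.364
grip_force: 10.0
```

Run:
```python
from h import *
t,a,d=arrow();print(t-.05,a,(d>.3).sum(),[i for i,x in enumerate(d) if x>.3])
from fit import sim
w=np.deg2rad(11.9)*10
th0=195+ (t-.05-20.3)*72.3-360 if (d>.3).sum()<20 else a
print('est',th0)
for n in range(3,8):
  for tau,df in [(.65,.81),(.78,.81),(.9,.81)]:
    sp=[w]*n+[w*.67,w*.33]; A,W=sim((tau,df),np.r_[w*.5,0,np.repeat(sp,2),np.zeros(50)],1.24,np.deg2rad(th0)); print(n,tau,A[-1].round(1))
```

```text
23.95 0.0 0 []
est 98.89499999999987
3 0.65 145.5
3 0.78 149.4
3 0.9 153.0
4 0.65 152.5
4 0.78 156.4
4 0.9 160.0
5 0.65 159.5
5 0.78 163.4
5 0.9 167.0
6 0.65 166.6
6 0.78 170.5
6 0.9 174.0
7 0.65 173.7
7 0.78 177.5
7 0.9 181.1
```

```bash
python3 -c "
from plan import plan; plan([11.9]*7+[8,4,0,0,0])"
```

```text
[[0, 0, 0, -1.4, 0.45, 0, 0.3], [0, 0, 0, -2.85, 0.6, 0, 0.3], [0, 0, 0, -4.3, 0.45, 0, 0.3], [0, 0, 0, -5.7, 0.0, 0, 0.3], [0, 0, 0, -6.95, -0.7, 0, 0.3], [0, 0, 0, -8.05, -1.65, 0, 0.3], [0, 0, 0, -8.9, -2.8, 0, 0.3], [0, 0, 0, -9.35, -3.7, 0, 0.3], [0, 0, 0, -9.55, -4.15, 0, 0.3], [0, 0, 0, -9.55, -4.15, 0, 0.3], [0, 0, 0, -9.55, -4.15, 0, 0.3], [0, 0, 0, -9.55, -4.15, 0, 0.3]]
```

Request:
carry_out:
  steps:
    - [0,0,0,-1.4,0.45,0,0.3]
    - [0,0,0,-2.85,0.6,0,0.3]
    - [0,0,0,-4.3,0.45,0,0.3]
    - [0,0,0,-5.7,0.0,0,0.3]
    - [0,0,0,-6.95,-0.7,0,0.3]
    - [0,0,0,-8.05,-1.65,0,0.3]
    - [0,0,0,-8.9,-2.8,0,0.3]
    - [0,0,0,-9.35,-3.7,0,0.3]
    - [0,0,0,-9.55,-4.15,0,0.3]
    - [0,0,0,-9.55,-4.15,0,0.3]
    - [0,0,0,-9.55,-4.15,0,0.3]
    - [0,0,0,-9.55,-4.15,0,0.3]

```text
time: 25.2
position: [0.4788, -0.1696, 0.1077]
tool_rot: [2.581, 1.787, 0.003]
ft_force: [3.7, -2.0, -2.7]
grip_width: 0.365
grip_force: 10.0
```

Run:
```python
from h import *
for i in range(3):
    t,a,d=arrow();print(t-.05,a,(d>.3).sum())
```

```text
25.2 173.56200475814484 26
25.25 174.7523411707859 26
25.3 175.92185429588366 26
```

Run:
```python
from h import *
for i in range(9): t,a,d=arrow(); print(round(t-.05,2),a.round(2))
im=grab('top'); c=im['pixels'][145:320,160:430]; cv2.imwrite('pics/c2.png',cv2.resize(c,None,fx=2.96,fy=2.96,interpolation=cv2.INTER_CUBIC)[:,:,::-1])
```

```text
25.35 176.76
25.4 177.27
25.45 178.2
25.5 178.44
25.55 178.59
25.6 178.86
25.65 178.86
25.7 178.8
25.75 178.74
```

View pics/c2.png

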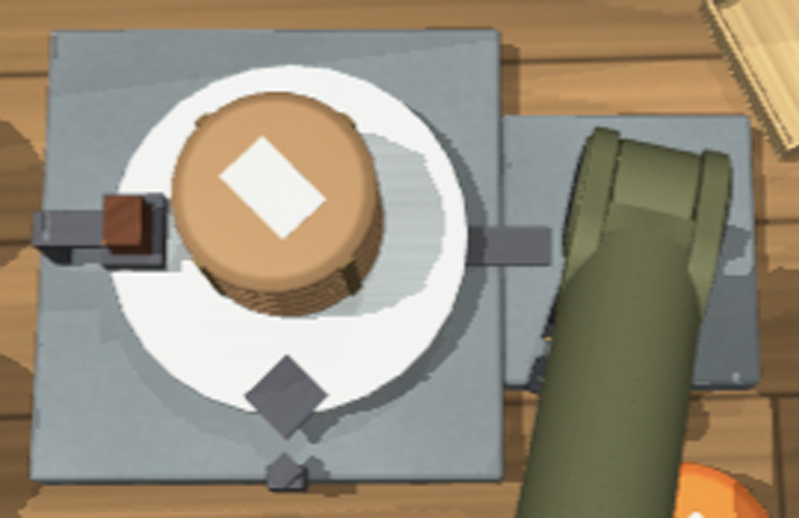

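The arrow tip, at crop pixel (287,438), directly faces the pointer at (285,453). The platter is at rest and the bundle is standing in the middle. I'll open only part way, because the hub cap is close, and then lift straight up.

Request:
carry_out:
  steps:
    - [0,0,0,0,0,0,0.48]
    - [0,0,0,0,0,0,0.48]
    - [0,0,0,0,0,0,0.48]
    - [0,0,0,0,0,0,0.48]
    - [0,0,0,0,0,1,0.48]
    - [0,0,0,0,0,3,0.48]
    - [0,0,0,0,0,6,0.48]
    - [0,0,0,0,0,9,0.48]
    - [0,0,0,0,0,12,0.48]
    - [0,0,0,0,0,15,0.48]
    - [0,0,0,0,0,15,0.48]
    - [0,0,0,0,0,15,0.48]

```text
time: 27.05
position: [0.4782, -0.1698, 0.2586]
tool_rot: [2.581, 1.788, 0.001]
ft_force: [-0.1, 0.2, -1.0]
grip_width: 0.477
grip_force: 0.0
```

Run:
```python
from h import *
s=ctrl.get_state(); print(s['position'],s['grip_width'],s['ft_force'])
for i in range(2): t,a,d=arrow(); print(t,a)
if abs(a-178.6)<3 and s['position'][2]>.24: print(ctrl.close_job())
```

```text
[ 0.47819249 -0.16977852  0.25859525] 0.4772081991105869 [-0.08037136  0.22490416 -1.03649292]
27.1 178.62758524759602
27.15 178.62758524759602
the job is handed in; nothing more can be done
None
```

The job is handed in: the turntable averaged about 12.1 turns a minute from 13.0 to 20.3 s, stopped with the arrow within about 1° of the pointer, and the gripper let go and lifted clear at 27 s, with the bundle still standing mid-platter.

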